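Check and reset the stop button of the microscope stage console

TASK

Do the start-of-day check of the stop on the microscope stage console: push the mushroom button straight in until it latches, then take the hand off so that it stays in by itself. After that, twist its head clockwise until it unlatches, and let it spring all the way out and back to its rest position. Do not nudge the joystick, and leave everything else on the bench where it is.

Things in the scene. Friction and masses are not known exactly. Their poses are not given: they have to be found in the camera images.
- console: white desk console fixed to the bench, 240 (y) x 170 (x) mm, front edge 40, top 131 mm high; origin under its centre, z up, low front to -x. Its flat panel slopes 35 deg: normal (-0.574,0,0.819), middle at (-0.020,0,0.0855). Mushroom stop button at the +y end; joystick, dial, 4 flat keys at the -y end, none within 65 mm of the button's axis. Yaw -1.8 to -1.3: front to the robot's left
- stop_top (a point): centre of the head's top; z: the button's axis, straight out of the panel; x up the slope, y across it at rest (turns with the head). At rest (-0.044,0.060,0.120) in the console's frame. Head 40 mm in diameter: domed top 5 mm, straight rim 5 to 17 mm below the top, underside 22 mm below. Top 42 mm above the panel, latched 37. Stem 23 mm; collar 33 mm wide, 14 high, on a 60 mm disc, 3 high
- stop (a joint): how far the button is pushed in along its axis (m): 0 out, 0.008 at its rigid stop. A spring pushes it out (3.5 N at rest, 7 N fully in). Pushed past about 6.5 mm it latches (up to 10 N needed on the way; push it to its rigid stop) and, let go, stays in at about 5 mm
- stop_head (a joint): how far the head is turned (rad): 0 at rest, grows clockwise as seen looking onto the head, stop at 1.0. A light spring (0.03 to 0.08 N m) turns it back to 0 when let go. Latched, it unlatches when turned past about 0.45 and springs out once the fingers let go of it; turn it to 0.7 or more and open the fingers there
- joy_tip (a point): top of the joystick, 66 mm up a stick that stands square to the panel, spring-centred, grip 22 mm in diameter; 110 mm from the stop button's axis
- riser: fixed white shelf on two side boards, 360 (y) x 250 (x) mm, standing over the console's back; board from 215 to 233 mm high, with a grey drive unit on it up to 302 mm. Origin on the bench under its centre, axes as the console's, centre at (0.103, 0) of the console's frame: its front edge (x -0.125) overhangs the panel to 22 mm behind the stop_top point, so reach the button square to the panel
- forceps: steel forceps lying on the bench in front of the console, 125 mm long along x, 25 mm wide, 8 mm high; origin at the centre of the underside
- mount: black resin specimen mount, a disc 30 mm in diameter and 18 mm high, in front of the console; origin at the centre of the underside
- mouse: black computer mouse, 105 by 60 by 36 mm, off the console's front left corner; origin at the centre of the underside
- bottle: small amber dropper bottle, 38 mm in diameter, 98 mm high; origin at the centre of the underside
- petri: clear dish with lid, 90 mm in diameter, 14 mm high; origin at the centre of the underside
- lens: black screw-on microscope lens, 60 mm in diameter, 38 mm high; origin at the centre of the underside
- blower: black rubber air blower standing on its base, 58 mm in diameter, 118 mm high; origin at the centre of the underside
- slidebox: box of slides, 84 by 58 by 28 mm; origin at the centre of the underside

How it is judged (in metres and radians):
On the way, in this order (a step that is already met when the one before it is completed fails the run):
1. the button is pushed in, latched, and stays in with the fingers off it (value of joint stop above 0.003 m and contact force between each of the arm, the fingers and console below 0.3 N), for 0.3 s.
2. the head is turned clockwise while the button is in (value of joint stop_head above 0.3 rad and value of joint stop above 0.002 m).
3. the button has sprung fully out again (value of joint stop below 0.0015 m), for 0.2 s.
At the end, for the whole second after the job is handed in: The stop button is out again (within 1.5 mm of its rest height) with its head turned back to rest (within 0.15 rad), and the joystick stands centred (tip within 8 mm of where it was) (value of joint stop below 0.0015 m and value of joint stop_head below 0.15 rad and distance of joy_tip from where it was at the start of the episode below 0.008 m); the robot touches nothing.
It fails at once if the joystick is pushed aside (tip more than 10 mm) (distance of joy_tip from where it was at the start of the episode above 0.01 m).
It fails at once if something else on the bench is shifted by more than 20 mm (distance of any of forceps, mount, mouse, bottle, petri, lens, blower, slidebox from where it was at the start of the episode above 0.02 m).
It fails at once if something else on the bench is tipped over (angle between any of bottle, blower, lens's own z axis and vertical above 0.5 rad).
It also fails if it takes over 42 s, if anything falls off the work surface, if the arm or the gripper's body presses on something with over 40 N, if the wrist force passes 120 N, or if a joint passes its speed limit or range.

ROBOT

A 7-joint arm with a two-finger parallel gripper is mounted at the origin on the work surface. World frame = base frame: x ahead of the robot, y to its left, z up, the work surface at z = 0. Lengths are in mm, angles in rad, forces in N, time in s.
With the tool pointing down it reaches from about 400 to 750 mm from the base axis. Payload 19.5 kg.
Tool frame: the origin (TCP) lies at the very end of the fingers, on their centre line; the grasp point (between the pads) lies 19 mm behind it; z points along the fingers, y is the line along which they close (so a half turn about z gives the same grasp; the last joint's range is limited). The gripper opens to 85 mm and grips with 20 to 120 N. Pads are 22 mm wide; open, the fingers measure 114 mm over their backs; the gripper's body (76 mm by 85 mm) begins 54 mm behind the grasp point. The pads swing forward as they close: fully open they stand 13 mm farther back than shut.
Start: joints at [1.061, 0.707, -0.028, 1.485, 0.022, 0.951, -0.075], TCP at [259.27, -513.2, 231.268] pointing down, gripper open.
Joint ranges: [-2.71, 2.71], [-0.32, 2.16], [-1.57, 1.52], [0, 2.45], [-1.46, 4.6], [0, 2.02], [-2.83, 2.83]. Speed limits (rad/s): [1.89, 1.89, 2.57, 2.57, 3.01, 3.01, 3.01].

INTERFACE

Orientations are given as [roll, pitch, yaw] about the fixed x, y, z axes, in that order (R = Rz(yaw) Ry(pitch) Rx(roll)).
In Python, from cell import r, eyes, ticket gives the robot as it stands (r), with the cameras (eyes) and the job (ticket).
- The arm moves only by the tool drive_effector, called after "Request:" as name(argument=value, ...) on one line, values as JSON. Schema: {"type":"object","properties":{"segments":{"type":"array","items":{"type":"number"},"minItems":7,"maxItems":84},"squeeze":{"type":"number"},"only":{"type":"string"},"quiet":{"type":"boolean"},"lines":{"type":"string"}},"required":["segments"],"additionalProperties":false}. segments is one flat list of numbers that holds 1 to 12 rows one after another, with no inner brackets; each row has 7 numbers: dx, dy, dz in a scale on which 1.0 is 800 mm, then a rotation vector rx, ry, rz in normalised numbers (1 is 4 rad), then the finger opening in mm; each row is the pose to reach, as a shift and turn from the pose commanded when the call began, along the tool's axes at that moment; what a row does not reach only later rows make up. A row lasts 1/8 s, in which the tool goes at most 62.5 mm and 0.188 rad, less where a joint would pass 70% of its speed; a pose out of reach is approached as far as the arm can. The fingers move at their own pace and stop on an object; squeeze is the grip in N (left out, the last holds). Time passes only in rows, so rows that do not move let the fingers close. The tool returns the time, the measured TCP pose, the force, the opening and the grip force at its end. only (a regular expression) keeps the lines of the reply that match it, lines (a string "A,B") keeps lines A to B, and quiet returns only ok. A shift or turn number past 1, either way, is cut back to 1. Input that does not fit is refused with a message, and nothing moves.
- r.get_state(): the state, without advancing time (a new reading comes with each control period).
- eyes.grab_frame(name): name is "side" or "top"; returns a dict with "pixels" (384x512x3 uint8, red, green, blue), "camera_matrix" (3x3 intrinsics, pixels), "position" and "rotation" of the camera in the world. Camera axes: x right, y up, looking along -z (the intrinsics and any distortion apply to the point x, -y, -z); pixel columns grow to the right and rows downward; lengths in mm; the calibration is good to about 2 mm. A picture is of the moment at which its call begins. There is no depth.
- ticket.hand_in(): hands the job in; it is judged then, once.
The state is a dict: "time_s": time; "qpos": joint angles; "joint_velocities": joint speeds; "effort": joint torques, N m; "tcp_pos": TCP position; "tool_rot": TCP orientation; "wrist_force": force on the tool from outside, world axes, zero at the start; "torque": the same for the moment, N m; "width": finger opening in mm; "grip_force": force on a finger pad.
Only numpy, scipy, OpenCV 4.12 (cv2) and the standard library are available. Lean on these libraries where they do the work, as an engineer would, in place of code of your own. Each camera call takes 0.05 s, during which the arm holds its last target. There are 200 camera calls.

## Working session

There is one attempt and no reset: what is moved stays moved. The work goes in short steps, Python scripts to look and compute and a tool call to move; the robot and the scene stay as the last step left them, time stands still between calls to the robot, and variables do not carry over. Pictures are saved under pics/ and viewed, at most 10 in all, crops included, and the job is handed in when it is done.

```bash
ls; python3 - <<'E'
from cell import r, eyes, ticket
import cv2,os,pickle
os.makedirs('pics',exist_ok=True)
for n in("side","top"):
    f=eyes.grab_frame(n);pickle.dump(f,open(n+'.pkl','wb'));cv2.imwrite(f'pics/{n}0.png',f["pixels"][:,:,::-1])
    print(n,f["camera_matrix"],f["position"],f["rotation"],[k for k in f])
print(r.get_state())
E
```

```text
cell.py
pics
side [[463.7751545    0.         253.90424311]
 [  0.         463.7751545  190.22474579]
 [  0.           0.           1.        ]] [ 462.776565    953.99802829 1070.66807949] [ 0.67786729 -0.01692395 -2.90804905] ['pixels', 'camera_matrix', 'position', 'rotation']
top [[411.90108686   0.         254.00355419]
 [  0.         411.90108686 191.04531621]
 [  0.           0.           1.        ]] [ 498.98006244  183.83689405 1229.03028538] [ 1.10751267e-01  2.07801643e-04 -1.56371167e+00] ['pixels', 'camera_matrix', 'position', 'rotation']
{'time_s': 0.1, 'qpos': array([ 1.06130226,  0.70702615, -0.02758446,  1.4849571 ,  0.02201816,
        0.95091998, -0.07552211]), 'joint_velocities': array([-0.00163433, -0.00131522,  0.00045333, -0.00193199, -0.00015037,
       -0.0010119 ,  0.00037307]), 'effort': array([ 1.52258603e-03, -8.84295487e+01,  1.23666499e+00, -2.36458701e+01,
        1.70226535e-02,  5.03575488e-03, -1.04712612e-06]), 'tcp_pos': array([ 259.14895002, -513.01549133,  230.88176739]), 'tool_rot': array([-3.14058704e+00,  6.74870731e-05,  4.67757150e-01]), 'wrist_force': array([ 0.1714792 , -0.67279599, -0.30743487]), 'torque': array([ 0.03464713, -0.01529978,  0.03191994]), 'grip_force': 0.0, 'width': 85.71006777739902}
```

View pics/side0.png

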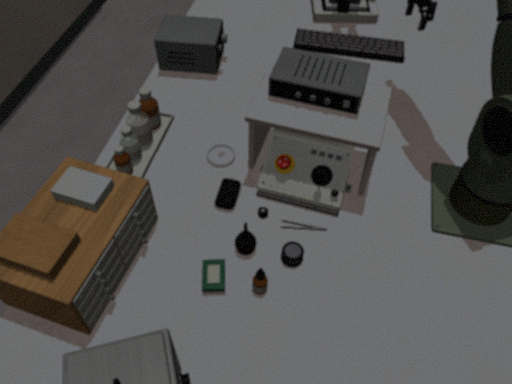

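View pics/top0.png

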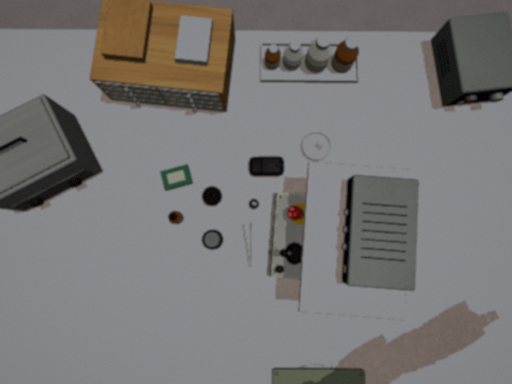

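The side view shows the red stop head at about (284,162), the console front edge from (258,192) to (338,212), and a black knob at (321,175). The top view shows the head at about (296,212), next to the riser edge at column 303. I'll enlarge both.

```bash
cat > h.py <<'E'
import numpy as np,pickle,cv2
from scipy.spatial.transform import Rotation as Ro
def proj(f,P):
    P=np.atleast_2d(P);R=Ro.from_euler('xyz',f['rotation']).as_matrix()
    c=(P-f['position'])@R; c=c*[1,-1,-1]; p=c@f['camera_matrix'].T
    return p[:,:2]/p[:,2:]
E
python3 - <<'E'
from h import *
for n,(a,b,c,d) in dict(side=(235,105,375,215),top=(230,150,330,300)).items():
    f=pickle.load(open(n+'.pkl','rb'));p=f['pixels'].astype(int)
    m=(p[...,0]>110)&(p[...,1]<60)&(p[...,2]<70);m[:b]=0;m[d:]=0;m[:,:a]=0;m[:,c:]=0
    ys,xs=np.nonzero(m);print(n,xs.mean(),ys.mean(),len(xs),xs.min(),xs.max(),ys.min(),ys.max())
    k=5 if n=='side' else 4
    cv2.imwrite(f'pics/{n}1.png',cv2.resize(f['pixels'][b:d,a:c,::-1],None,fx=k,fy=k,interpolation=cv2.INTER_CUBIC))
E
```

```text
<stdin>:5: RuntimeWarning: Mean of empty slice.
  ret = ret.dtype.type(ret / rcount)
Traceback (most recent call last):
ValueError: zero-size array to reduction operation minimum which has no identity
```

```bash
python3 - <<'E'
from h import *
for n,(a,b,c,d) in dict(side=(235,105,375,215),top=(230,150,330,300)).items():
    f=pickle.load(open(n+'.pkl','rb'));p=f['pixels'].astype(int)
    m=(p[...,0]>1.6*p[...,1]+40*0)&(p[...,0]-p[...,1]>40)&(p[...,1]<1.4*p[...,2]+15);m[:b]=0;m[d:]=0;m[:,:a]=0;m[:,c:]=0
    ys,xs=np.nonzero(m);print(n,xs.mean(),ys.mean(),len(xs),xs.min(),xs.max(),ys.min(),ys.max())
    k=5 if n=='side' else 4
    cv2.imwrite(f'pics/{n}1.png',cv2.resize(f['pixels'][b:d,a:c,::-1],None,fx=k,fy=k,interpolation=cv2.INTER_CUBIC))
    u,v=(284,162) if n=='side' else (296,212)
    print(p[v-1:v+2,u-12:u+13:2].tolist())
E
```

```text
side 283.46017699115043 162.10619469026548 113 277 289 156 168
[[[76, 76, 74], [76, 71, 56], [68, 37, 0], [94, 37, 37], [92, 54, 51], [97, 19, 18], [99, 25, 22], [83, 19, 21], [75, 19, 13], [60, 30, 0], [83, 62, 11], [79, 68, 32], [76, 72, 71]], [[77, 79, 77], [84, 78, 63], [81, 48, 17], [89, 30, 32], [96, 50, 46], [93, 7, 4], [101, 25, 21], [84, 0, 4], [81, 16, 17], [62, 28, 0], [79, 62, 0], [86, 72, 36], [74, 72, 70]], [[75, 70, 71], [80, 68, 48], [74, 46, 3], [89, 28, 22], [99, 34, 36], [96, 16, 15], [100, 40, 33], [99, 37, 36], [90, 21, 23], [63, 36, 0], [88, 70, 25], [80, 64, 31], [75, 77, 73]]]
top 293.81632653061223 212.33333333333334 147 287 301 206 218
[[[90, 90, 87], [88, 77, 74], [110, 29, 29], [117, 12, 6], [115, 7, 0], [95, 19, 14], [93, 22, 17], [96, 3, 6], [74, 9, 12], [48, 35, 28], [81, 74, 58], [129, 127, 125], [138, 141, 144]], [[90, 90, 86], [87, 74, 71], [112, 41, 39], [119, 33, 30], [118, 6, 3], [96, 27, 24], [92, 29, 24], [96, 6, 7], [75, 10, 4], [46, 32, 28], [82, 77, 68], [133, 132, 131], [137, 139, 142]], [[89, 87, 83], [87, 74, 71], [113, 55, 51], [118, 54, 50], [118, 11, 10], [95, 42, 37], [91, 31, 25], [95, 2, 2], [76, 7, 8], [45, 30, 28], [76, 73, 68], [132, 133, 133], [136, 138, 143]]]
```

View pics/side1.png

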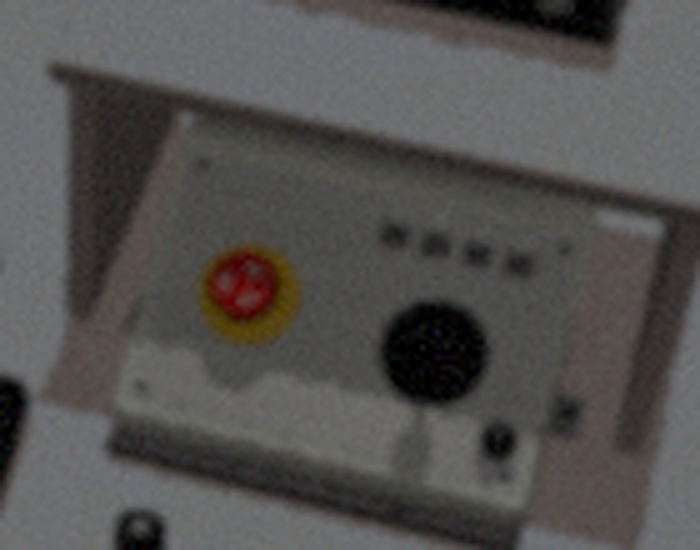

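View pics/top1.png

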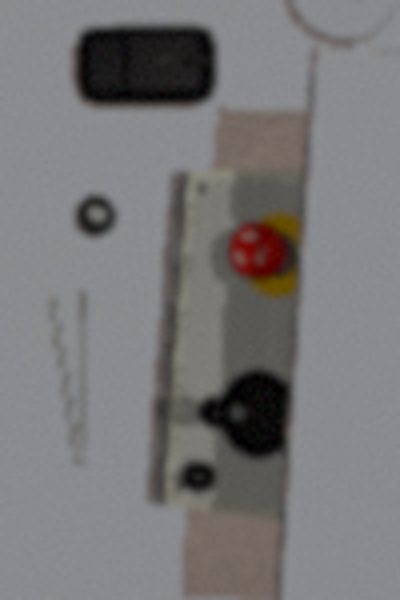

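The side crop shows the head at (243,285), the front top corners at (118,402) and (520,512), and the riser's left corner at (52,66). The top crop shows the head at (257,250), the front corners at (183,172) and (162,503), and the joystick at (255,410). I'll fit the console pose to these.

```bash
cat >> h.py <<'E'
N=np.array([-np.sin(np.radians(35)),0,np.cos(np.radians(35))])
def con(q,P): return Ro.from_euler('z',q[2]).apply(np.atleast_2d(P))+[q[0],q[1],0]
E
python3 - <<'E'
from h import *
from scipy.optimize import least_squares
S,T=[pickle.load(open(n+'.pkl','rb')) for n in('side','top')]
head=np.array([-44,60,120])-9*N
joy=np.array([-44,-50,120])+24*N  # check
P=np.array([head,[-85,120,40],[-85,-120,40],[-22,180,233]])
s=np.array([[243,285],[118,402],[520,512],[52,66]])/5+[234.6,104.6]; s[0]=283.5,162.1
t=np.array([[257,250],[183,172],[162,503],[314,48]])/4+[229.6,149.6]; t[0]=293.8,212.3
def res(q,full=0):
    W=con(q,P);e=np.r_[proj(S,W)-s,proj(T,W)-t]
    return e if full else (e*np.array([2,1,1,1]*2)[:,None]).ravel()
o=least_squares(res,[500,80,-1.6],loss='soft_l1');q=o.x
print(q,'\n',res(q,1).round(2))
n=con([0,0,q[2]],N)[0];tip=con(q,[-44,60,120])[0]
print('top',tip,'n',n)
# independent triangulation of head centre
X=least_squares(lambda X:np.r_[proj(S,X)[0]-s[0],proj(T,X)[0]-t[0]],tip).x
print('tri head top',X+9*n, 'joystick top crop',(proj(T,con(q,[-20-66*.574-0,-50,85.5+66*.819]))-[229.6,149.6])*4)
E
```

```bash
cat >> h.py <<'E'
def to(pos,R,p0=None,R0=None):
    from cell import r, eyes, ticket
    s=r.get_state()
    p0=s['tcp_pos'] if p0 is None else p0
    R0=Ro.from_euler('xyz',s['tool_rot']) if R0 is None else R0
    print(R0.inv().apply(np.array(pos)-p0).round(1),(R0.inv()*R).as_rotvec().round(3))
Q=-1.645
n=con([0,0,Q],N)[0]
TOP=np.array([567.5,84,120.])
def Rt(a):  # tool orientation square to panel, turned a about tool z
    y=con([0,0,Q],[0,1,0])[0];z=-n;x=np.cross(y,z)
    return Ro.from_matrix(np.c_[x,y,z])*Ro.from_euler('z',a)
E
python3 - <<'E'
from h import *
to([259,-513,430],Rt(0))
to([500,-150,450],Rt(0))
to([585,215,420],Rt(0))
to(TOP+150*n,Rt(0))
E
```

```text
[-1.000e-01 -3.000e-01 -1.991e+02] [-0.315 -0.556 -0.995]
[ 378.6 -215.6 -218.9] [-0.315 -0.556 -0.995]
[ 619.1 -503.1 -188.7] [-0.315 -0.556 -0.995]
[ 588.8 -467.6  -11.6] [-0.315 -0.556 -0.995]
```

The rows are not in the units I measure in: shifts go in shares of 800 mm and turns go in shares of 4 rad. I convert before sending: 380 mm / 800 = 0.475, -215 mm / 800 = -0.2688, -0.28 rad / 4 = -0.07.

Request:
drive_effector(segments=[0, 0, -0.075, 0, 0, 0, 85, 0, 0, -0.15, 0, 0, 0, 85, 0, 0, -0.225, 0, 0, 0, 85, 0.0375, -0.025, -0.275, 0, 0, 0, 85, 0.1, -0.0563, -0.275, -0.0075, -0.015, -0.025, 85, 0.1625, -0.0938, -0.275, -0.0175, -0.03, -0.05, 85, 0.225, -0.1313, -0.275, -0.025, -0.045, -0.075, 85, 0.2875, -0.1688, -0.275, -0.0325, -0.0575, -0.1, 85, 0.35, -0.2063, -0.275, -0.04, -0.07, -0.125, 85, 0.4125, -0.2375, -0.275, -0.04, -0.07, -0.125, 85, 0.475, -0.2688, -0.275, -0.04, -0.07, -0.125, 85, 0.475, -0.2688, -0.275, -0.04, -0.07, -0.125, 85])

```text
time_s: 1.6
tcp_pos: [503.3, -146.6, 450.0]
tool_rot: [3.057, 0.307, 0.965]
wrist_force: [-0.8, -0.8, -1.3]
width: 85.3
grip_force: 0.0
```

```bash
python3 - <<'E'
from h import *
from cell import r, eyes, ticket
print(r.get_state()['qpos'].round(2))
to([585,215,420],Rt(0))
to(TOP+120*n,Rt(0))
E
```

```text
[ 0.11  0.5  -0.13  1.17  0.36  1.59 -0.61]
[ 336.7 -132.   -86.7] [-0.154 -0.276 -0.49 ]
[ 342.1 -124.4  124.6] [-0.154 -0.276 -0.49 ]
```

Scaled: 337 mm / 800 = 0.4213, 280 mm / 800 = 0.35, -0.49 rad / 4 = -0.1225.

Request:
drive_effector(segments=[0.0688, -0.0275, -0.0188, -0.0075, -0.0125, -0.02, 85, 0.1375, -0.055, -0.0375, -0.0125, -0.0225, -0.04, 85, 0.2063, -0.0825, -0.0563, -0.02, -0.035, -0.06, 85, 0.275, -0.11, -0.075, -0.025, -0.045, -0.0825, 60, 0.35, -0.1375, -0.0938, -0.0325, -0.0575, -0.1025, 30, 0.4213, -0.165, -0.1088, -0.0385, -0.069, -0.1225, 0, 0.4213, -0.165, -0.1088, -0.0385, -0.069, -0.1225, 0], squeeze=30)

```text
time_s: 2.48
tcp_pos: [573.7, 163.4, 413.1]
tool_rot: [-3.108, 0.587, 1.417]
wrist_force: [0.2, -0.9, -1.0]
width: 12.0
grip_force: 0.0
```

```bash
python3 - <<'E'
from h import *
from cell import r, eyes, ticket
print(r.get_state()['qpos'].round(2))
to([585,215,420],Rt(0))
to(TOP+120*n,Rt(0))
to(TOP+50*n,Rt(0))
E
```

```text
[-0.61  0.9   0.31  0.59  0.27  2.01 -0.47]
[ 40.1   2.1 -35. ] [-0.078 -0.025 -0.065]
[ 98.9   6.1 168.1] [-0.078 -0.025 -0.065]
[ 97.3  11.6 237.8] [-0.078 -0.025 -0.065]
```

Scaled: 168 mm / 800 = 0.21, 130 mm / 800 = 0.1625, -0.078 rad / 4 = -0.0195.

Request:
drive_effector(segments=[0.05, 0.0025, 0.05, -0.0075, -0.0025, -0.0075, 0, 0.0875, 0.005, 0.1125, -0.0195, -0.0063, -0.0163, 0, 0.1238, 0.0075, 0.1625, -0.0195, -0.0063, -0.0163, 0, 0.1238, 0.0075, 0.21, -0.0195, -0.0063, -0.0163, 0, 0.1238, 0.0075, 0.21, -0.0195, -0.0063, -0.0163, 0])

```text
time_s: 3.1
tcp_pos: [571.9, 151.1, 217.8]
tool_rot: [-3.14, 0.612, 1.495]
wrist_force: [-0.2, -0.0, 1.2]
width: -0.3
grip_force: 0.0
```

```bash
python3 - <<'E'
from h import *
from cell import r, eyes, ticket
print(r.get_state()['qpos'].round(3))
to(TOP+120*n,Rt(0))
to(TOP+50*n,Rt(0))
to(TOP+50*n,Rt(-.4))
E
```

```text
[-0.664  0.96   0.27   1.171  0.299  1.374 -0.655]
[ 1.   0.6 -1.4] [-0.002  0.001 -0.001]
[ 1.1  0.7 68.6] [-0.002  0.001 -0.001]
[ 1.1  0.7 68.6] [-0.002  0.001 -0.401]
```

Scaled: 89 mm / 800 = 0.1113, 45 mm / 800 = 0.0563, -0.002 rad / 4 = -0.0005.

Request:
drive_effector(segments=[0.0013, 0.0008, 0.0563, -0.0005, 0.0003, -0.0003, 0, 0.0013, 0.0008, 0.1113, -0.0005, 0.0003, -0.0003, 0, 0.0013, 0.0008, 0.1113, -0.0005, 0.0003, -0.0003, 0, 0.0013, 0.0008, 0.1113, -0.0005, 0.0003, -0.0003, 0])

```text
time_s: 3.6
tcp_pos: [570.3, 103.8, 146.6]
tool_rot: [3.136, 0.607, 1.496]
wrist_force: [0.0, -0.5, 0.2]
width: -0.0
grip_force: 0.0
```

```bash
python3 - <<'E'
from h import *
from cell import r, eyes, ticket
S,T=eyes.grab_frame('side'),eyes.grab_frame('top')
tc=r.get_state()['tcp_pos']
print(tc, proj(S,tc),proj(T,tc),proj(S,TOP),proj(T,TOP))
to(TOP,Rt(0))
a=cv2.resize(S['pixels'][120:200,235:335,::-1],None,fx=4,fy=4,interpolation=2)
b=cv2.resize(T['pixels'][170:250,235:335,::-1],None,fx=4,fy=4,interpolation=2)
cv2.imwrite('pics/c2.png',np.minimum(255,np.hstack([a,b]).astype(int)*2))
E
```

```text
[570.25972302 103.99087122 146.59173401] [[282.17138407 159.5296802 ]] [[284.6313862  209.80644717]] [[283.92647484 161.06346858]] [[291.32572061 211.52616507]]
[-1.4 -1.4 33.3] [ 0.005 -0.004 -0.   ][ WARN:0@2.424] global loadsave.cpp:1063 imwrite_ Unsupported depth image for selected encoder is fallbacked to CV_8U.
```

View pics/c2.png

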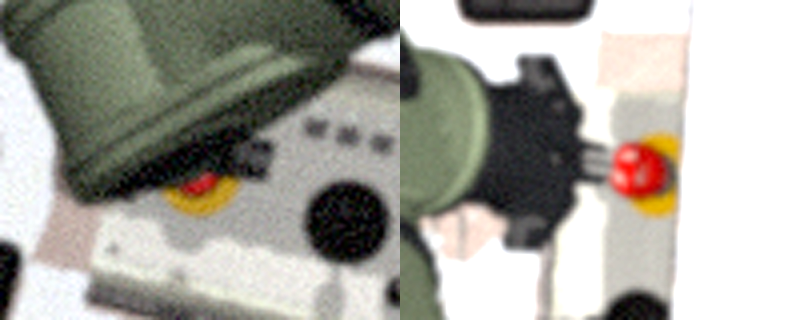

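The fingertips (top crop about (608,163)) line up with the head (centre about (638,168)), as the fit predicts. I'll push now.

Scaled: 35 mm / 800 = 0.0438, -1.4 mm / 800 = -0.0018, 0.005 rad / 4 = 0.0013.

Request:
drive_effector(segments=[-0.0018, -0.002, 0.0188, 0, 0, 0, 0, -0.0018, -0.002, 0.0338, 0.0013, -0.001, 0, 0, -0.0018, -0.002, 0.0375, 0.0013, -0.001, 0, 0, -0.0018, -0.002, 0.0413, 0.0013, -0.001, 0, 0, -0.0018, -0.002, 0.0438, 0.0013, -0.001, 0, 0, -0.0018, -0.002, 0.0438, 0.0013, -0.001, 0, 0])

```text
time_s: 4.45
tcp_pos: [566.8, 82.4, 117.8]
tool_rot: [-3.141, 0.612, 1.497]
wrist_force: [0.3, 2.9, 4.2]
width: -0.2
grip_force: 2.3
```

```bash
python3 - <<'E'
from h import *
from cell import r, eyes, ticket
s=r.get_state()
print((s['tcp_pos']-TOP)@n, s['wrist_force']@n)
to(TOP-8*n,Rt(0))
E
```

```text
-2.7001660086082833 5.12496693195285
[0.1 0.6 5.3] [-0.001  0.001  0.   ]
```

Scaled: 4.5 mm / 800 = 0.0056, 3 mm / 800 = 0.0038.

Request:
drive_effector(segments=[0, 0, 0.0019, 0, 0, 0, 0, 0, 0, 0.0038, 0, 0, 0, 0, 0, 0, 0.0056, 0, 0, 0, 0, 0, 0, 0.0056, 0, 0, 0, 0])

```text
time_s: 4.95
tcp_pos: [566.5, 79.6, 113.9]
tool_rot: [-3.14, 0.612, 1.497]
wrist_force: [1.5, 3.7, 5.0]
width: -0.0
grip_force: 3.1
```

```bash
python3 - <<'E'
from h import *
from cell import r, eyes, ticket
s=r.get_state()
print((s['tcp_pos']-TOP)@n, s['wrist_force']@n)
E
```

```text
-7.509574604197297 6.2387179336433505
```

Request:
drive_effector(segments=[0, 0, 0.0019, 0, 0, 0, 0, 0, 0, 0.0019, 0, 0, 0, 0, 0, 0, 0.0019, 0, 0, 0, 0])

```text
time_s: 5.32
tcp_pos: [566.6, 79.2, 113.2]
tool_rot: [-3.141, 0.612, 1.497]
wrist_force: [0.7, 6.7, 11.6]
width: 0.2
grip_force: 7.4
```

```bash
python3 - <<'E'
from h import *
from cell import r, eyes, ticket
s=r.get_state()
print((s['tcp_pos']-TOP)@n, s['wrist_force']@n)
E
```

```text
-8.38418602550476 13.392235339118042
```

Scaled: 2 mm / 800 = 0.0025, 1 mm / 800 = 0.0013.

Request:
drive_effector(segments=[0, 0, 0.0013, 0, 0, 0, 0, 0, 0, 0.0025, 0, 0, 0, 0, 0, 0, 0.0025, 0, 0, 0, 0])

```text
time_s: 5.7
tcp_pos: [566.9, 79.2, 112.8]
tool_rot: [3.14, 0.61, 1.496]
wrist_force: [-6.0, 19.5, 36.4]
width: -0.0
grip_force: 20.3
```

```bash
python3 - <<'E'
from h import *
from cell import r, eyes, ticket
s=r.get_state()
print((s['tcp_pos']-TOP)@n, s['wrist_force']@n)
E
```

```text
-8.705975369738425 40.70240674679712
```

Scaled: -40 mm / 800 = -0.05, -10 mm / 800 = -0.0125, -0.4 rad / 4 = -0.1.

Request:
drive_effector(segments=[0, 0, -0.0038, 0, 0, 0, 0, 0, 0, -0.0125, 0, 0, 0, 0, 0, 0, -0.05, 0, 0, 0, 0, 0, 0, -0.05, 0, 0, 0, 85, 0, 0, -0.05, 0, 0, 0, 85, 0, 0, -0.05, 0, 0, -0.025, 85, 0, 0, -0.05, 0, 0, -0.0625, 85, 0, 0, -0.05, 0, 0, -0.1, 85, 0, 0, -0.05, 0, 0, -0.1, 85], squeeze=30)

```text
time_s: 6.82
tcp_pos: [567.8, 99.7, 143.3]
tool_rot: [-2.872, 0.557, 1.972]
wrist_force: [-1.4, -0.0, 0.2]
width: 84.9
grip_force: 0.0
```

```bash
python3 - <<'E'
from h import *
from cell import r, eyes, ticket
s=r.get_state()
print((s['tcp_pos']-TOP)@n, s['wrist_force']@n, s['qpos'].round(2))
to(TOP-33*n,Rt(-.4))
T=eyes.grab_frame('top')
a=cv2.resize(T['pixels'][170:250,235:335,::-1],None,fx=6,fy=6,interpolation=2)
cv2.imwrite('pics/c3.png',cv2.convertScaleAbs(a,alpha=2))
E
```

```text
28.07890501834567 0.11746712398299809 [-0.56  1.    0.16  1.36  0.42  1.16 -0.37]
[ 0.2  1.2 61.1] [-0.003  0.001 -0.001]
```

View pics/c3.png

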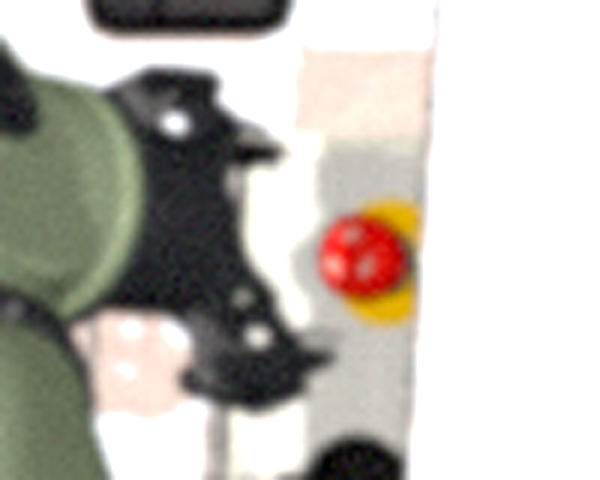

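The fingertips at (282,152) and (330,355) straddle the head, whose centre at (363,256) is in line with them. The head sits about 1.3 px lower than before, so it is latched. I'll descend and grip.

Scaled: 61 mm / 800 = 0.0763, 55 mm / 800 = 0.0688.

Request:
drive_effector(segments=[0.0003, 0.0013, 0.025, 0, 0, 0, 85, 0.0003, 0.0013, 0.05, 0, 0, 0, 85, 0.0003, 0.0013, 0.0688, 0, 0, 0, 85, 0.0003, 0.0013, 0.0763, 0, 0, 0, 85, 0.0003, 0.0013, 0.0763, 0, 0, 0, 60, 0.0003, 0.0013, 0.0763, 0, 0, 0, 50, 0.0003, 0.0013, 0.0763, 0, 0, 0, 50], squeeze=25)

```text
time_s: 7.75
tcp_pos: [566.3, 66.2, 93.9]
tool_rot: [-2.874, 0.557, 1.973]
wrist_force: [0.0, -0.4, 0.1]
width: 50.3
grip_force: 0.0
```

```bash
python3 - <<'E'
from h import *
from cell import r, eyes, ticket
s=r.get_state()
print((s['tcp_pos']-TOP)@n, s['wrist_force'], s['qpos'].round(2))
to(TOP-33*n,Rt(-.4))
E
```

```text
-31.641488287249206 [ 0.04381365 -0.39434856  0.11164145] [-0.53  1.05  0.17  1.44  0.45  1.01 -0.41]
[-0.3 -0.3  1.4] [-0.001  0.001 -0.   ]
```

Request:
drive_effector(segments=[0, 0, 0, 0, 0, 0, 44, 0, 0, 0, 0, 0, 0, 36, 0, 0, 0, 0, 0, 0, 30, 0, 0, 0, 0, 0, 0, 30, 0, 0, 0, 0, 0, 0, 30], squeeze=25)

```text
time_s: 8.38
tcp_pos: [567.5, 66.7, 93.9]
tool_rot: [-2.877, 0.557, 1.973]
wrist_force: [7.9, 4.6, 1.2]
width: 38.6
grip_force: 24.7
```

Scaled: 0.8 mm / 800 = 0.001, 0.5 mm / 800 = 0.0006, 0.5 rad / 4 = 0.125.

Request:
drive_effector(segments=[0.0004, 0.001, 0.0006, 0, 0, 0.025, 30, 0.0004, 0.001, 0.0006, 0, 0, 0.05, 30, 0.0004, 0.001, 0.0006, 0, 0, 0.075, 30, 0.0004, 0.001, 0.0006, 0, 0, 0.1, 30, 0.0004, 0.001, 0.0006, 0, 0, 0.125, 30])

```text
time_s: 9.0
tcp_pos: [568.2, 66.6, 93.4]
tool_rot: [3.067, 0.607, 1.37]
wrist_force: [8.5, 2.9, 4.3]
width: 38.2
grip_force: 24.9
```

```bash
python3 - <<'E'
from h import *
from cell import r, eyes, ticket
s=r.get_state()
print((s['tcp_pos']-TOP)@n, s['wrist_force'],s['torque'],s['torque']@n, s['qpos'].round(2))
E
```

```text
-31.73325060887486 [8.49522607 2.86902756 4.33622698] [ 0.60367096 -1.2051972   0.90533009] 0.07790209665305059 [-0.59  1.07  0.31  1.44  0.32  0.97 -0.8 ]
```

Scaled: 0.5 mm / 800 = 0.0006, 0.3 mm / 800 = 0.0004, 0.4 rad / 4 = 0.1.

Request:
drive_effector(segments=[0.0004, 0.0006, 0, 0, 0, 0.03, 30, 0.0004, 0.0006, 0, 0, 0, 0.06, 30, 0.0004, 0.0006, 0, 0, 0, 0.09, 30, 0.0004, 0.0006, 0, 0, 0, 0.1, 30, 0.0004, 0.0006, 0, 0, 0, 0.1, 30])

```text
time_s: 9.62
tcp_pos: [568.8, 66.6, 93.3]
tool_rot: [2.815, 0.527, 0.907]
wrist_force: [8.2, 2.2, 4.6]
width: 38.8
grip_force: 24.9
```

```bash
python3 - <<'E'
from h import *
from cell import r, eyes, ticket
s=r.get_state()
print((s['tcp_pos']-TOP)@n, s['wrist_force'],s['torque']@n, s['qpos'].round(2))
to(TOP-33*n,Rt(0.5))
E
```

```text
-31.754742092447408 [8.17351283 2.24910082 4.63350123] 0.09893007379358354 [-0.63  1.09  0.43  1.44  0.21  0.94 -1.1 ]
[-2.2 -1.7  1.2] [ 0.002 -0.    -0.001]
```

Turned 0.9 rad. Next: open, let it spring out, and retreat along the axis.

Scaled: -150 mm / 800 = -0.1875, -100 mm / 800 = -0.125, -0.3 rad / 4 = -0.075.

Request:
drive_effector(segments=[0, 0, 0, 0, 0, 0, 60, 0, 0, 0, 0, 0, 0, 85, 0, 0, 0, 0, 0, 0, 85, 0, 0, 0, 0, 0, 0, 85, 0, 0, -0.025, 0, 0, 0, 85, 0, 0, -0.0625, 0, 0, 0, 85, 0, 0, -0.125, 0, 0, 0, 85, 0, 0, -0.1875, 0, 0, -0.045, 85, 0, 0, -0.1875, 0, 0, -0.075, 85, 0, 0, -0.1875, 0, 0, -0.075, 85])

```text
time_s: 10.88
tcp_pos: [573.9, 152.0, 215.4]
tool_rot: [3.004, 0.598, 1.253]
wrist_force: [0.6, 1.0, 0.2]
width: 85.3
grip_force: 0.0
```

```bash
python3 - <<'E'
from h import *
from cell import r, eyes, ticket
s=r.get_state()
print((s['tcp_pos']-TOP)@n, s['wrist_force'],s['qpos'].round(2))
S,T=eyes.grab_frame('side'),eyes.grab_frame('top')
a=cv2.resize(S['pixels'][120:200,235:335,::-1],None,fx=4,fy=4,interpolation=2)
b=cv2.resize(T['pixels'][170:250,235:335,::-1],None,fx=4,fy=4,interpolation=2)
cv2.imwrite('pics/c4.png',cv2.convertScaleAbs(np.hstack([a,b]),alpha=2))
p=T['pixels'].astype(int)
m=(p[...,0]>1.6*p[...,1])&(p[...,0]-p[...,1]>40)&(p[...,1]<1.4*p[...,2]+15);m[:150]=0;m[300:]=0;m[:,:230]=0;m[:,330:]=0
ys,xs=np.nonzero(m);print(xs.mean(),ys.mean(),len(xs))
E
```

```text
117.3121599437772 [0.57181142 0.99680853 0.19606202] [-0.69  0.97  0.34  1.16  0.25  1.36 -0.81]
293.80405405405406 212.31756756756758 148
```

View pics/c4.png

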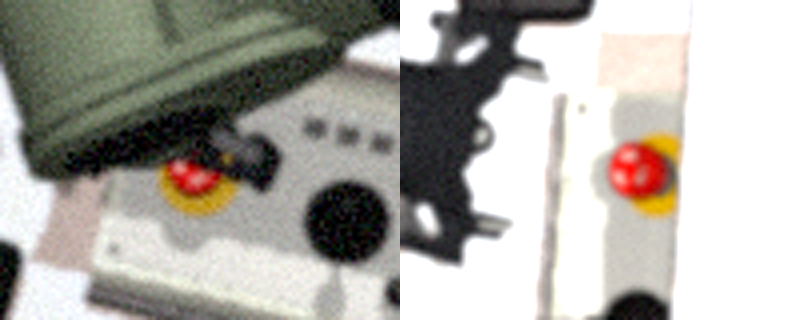

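The head centroid is back at (293.80,212.32), the same as at the start to within 0.02 px, so the button is out. The hand is clear of the console.

```bash
python3 -c "
from cell import r, eyes, ticket
print(ticket.hand_in())"
```

```text
the job is handed in; nothing more can be done
None
```

The stop was pushed in until it latched, turned clockwise about 0.9 rad to release it, and sprang fully back out; the job is handed in with the hand clear, though the hand-in returned no verdict.

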